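# Line up the retained dairy samples by height

## Robot

A 6-joint arm with a two-finger parallel gripper is mounted at the origin on the work surface. World frame = base frame: x ahead of the robot, y to its left, z up, the work surface at z = 0. Lengths are in mm, angles in rad, forces in N, time in s.
With the tool pointing down it reaches from about 375 to 975 mm from the base axis. Payload 3.8 kg.
Tool frame: the origin (TCP) lies on the centre line of the jaws, within the pads' length; the fingertips stand 19 mm ahead of it and the grasp point (between the pads) is the TCP (arm.nose_length is the distance from the TCP to the fingertips, in mm); z points along the fingers, y is the line along which they close (so a half turn about z gives the same grasp; the last joint's range is limited). The gripper opens to 85 mm and grips with 20 to 120 N. Pads are 22 mm wide; open, the fingers measure 114 mm over their backs; the gripper's body (76 mm by 85 mm) begins 54 mm behind the grasp point. The pads swing forward as they close: fully open they stand 13 mm farther back than shut.
Start: joints at [-1.264, 0.264, 1.604, -0, 1.274, -0.037], TCP at [227.515, -635.496, 250.28] pointing down, gripper open.
Joint ranges: [-2.63, 2.63], [-0.94, 2.18], [0.31, 2.57], [-1.31, 4.45], [0, 2.66], [-2.55, 2.55]. Speed limits (rad/s): [2.57, 2.57, 3.14, 3.14, 3.14, 3.14].

## Interface

Orientations are given as a rotation vector (axis times angle).
In Python, from plant import arm gives the robot as it stands.
- The arm moves only by the tool tcp_steps, called after "Emit:" in YAML: its name, and indented under it one key for each argument. Schema: {"type":"object","properties":{"increments":{"type":"array","items":{"type":"object","properties":{"finger_gap":{"type":"number"},"dx":{"type":"number"},"dy":{"type":"number"},"dz":{"type":"number"},"rx":{"type":"number"},"ry":{"type":"number"},"rz":{"type":"number"}},"additionalProperties":false,"required":["finger_gap"]},"minItems":1,"maxItems":5},"grip_n":{"type":"number"},"only":{"type":"string"},"quiet":{"type":"boolean"},"lines":{"type":"string"}},"required":["increments"],"additionalProperties":false}. increments is a list of rows, 1 to 5 of them, each an object with the fields finger_gap (the opening from 0.0 (shut) to 1.0 (fully open)), dx, dy, dz (the shift in shares of the most that a row can go, 1 being 62.5 mm), rx, ry, rz (a rotation vector in shares of pi/2 rad (1.0 is pi/2 rad)); a field left out counts as zero (the opening has to be given); each row shifts and turns the commanded pose from where the row before left it, along the tool's axes as they then stand; what a row does not reach is not made up. A row lasts 1/8 s, in which the tool goes at most 62.5 mm and 0.188 rad, less where a joint would pass 70% of its speed; a pose out of reach is approached as far as the arm can. The fingers move at their own pace and stop on an object; grip_n is the grip in N (left out, the last holds). Time passes only in rows, so rows that do not move let the fingers close. The tool returns the time, the measured TCP pose, the force, the opening and the grip force at its end. only (a regular expression) keeps the lines of the reply that match it, lines (a string "A,B") keeps lines A to B, and quiet returns only ok. No shift or turn number may pass 1 either way. Input that does not fit is refused with a message, and nothing moves.
- arm.get_state(): the state, without advancing time (a new reading comes with each control period).
- arm.capture(name): name is "side" or "top"; returns a dict with "pixels" (400x640x3 uint8, red, green, blue), "fov_y" (degrees; the focal length in pixels is half the picture's height over the tangent of half this angle, whatever the lens; pixels are square), "cx", "cy" (the principal point, pixels), "R" (3x3) and "t" (3): a world point X has camera coordinates R X + t. Camera axes: x right, y down, z forward; pixel columns grow to the right and rows downward; lengths in mm; the calibration is good to about 2 mm. A picture is of the moment at which its call begins. There is no depth.
- arm.job_done(): hands the job in; it is judged then, once.
The state is a dict: "t": time; "joint_pos": joint angles; "qd": joint speeds; "joint_efforts": joint torques, N m; "tool_pos": TCP position; "eef_rot": TCP orientation; "force": force on the tool from outside, world axes, zero at the start; "torque": the same for the moment, N m; "opening": opening from 0.0 (shut) to 1.0 (fully open); "grip_force": force on a finger pad.
Only numpy, scipy, OpenCV 4.12 (cv2) and the standard library are available. Lean on these libraries where they do the work, as an engineer would, in place of code of your own. Each camera call takes 0.05 s, during which the arm holds its last target. There are 200 camera calls.

## Task

Line up the four white sample bottles on the four round marks of the steel tray in order of height: the shortest on the mark next to the blue end block, the tallest on the mark at the other end, next to the grey block. Stand each one upright, centred on its own mark, and let go of it; never tip a bottle over. Leave the little amber dropper bottle standing where it is.

Things in the scene. Friction and masses are not known exactly. Their poses are not given: they have to be found in the camera images.
- bottle_green: The shortest sample bottle: loose, upright, white plastic with green cap and green label band. Total height 70 mm; round straight-sided body of diameter 44 mm up to 50 mm above its foot, then a short shoulder and a cap of diameter 32 mm, 14 mm high, on top. About 77 g, varying by a third. Origin: centre of its underside, z up along the bottle. Yaw means nothing.
- bottle_orange: The second shortest sample bottle: loose, upright, white plastic with orange cap and orange label band. Total height 95 mm; round straight-sided body of diameter 44 mm up to 75 mm above its foot, then a short shoulder and a cap of diameter 32 mm, 14 mm high, on top. About 105 g, varying by a third. Origin: centre of its underside, z up along the bottle. Yaw means nothing.
- bottle_purple: The second tallest sample bottle: loose, upright, white plastic with purple cap and purple label band. Total height 120 mm; round straight-sided body of diameter 44 mm up to 100 mm above its foot, then a short shoulder and a cap of diameter 32 mm, 14 mm high, on top. About 132 g, varying by a third. Origin: centre of its underside, z up along the bottle. Yaw means nothing.
- bottle_maroon: The tallest sample bottle: loose, upright, white plastic with maroon cap and maroon label band. Total height 145 mm; round straight-sided body of diameter 44 mm up to 125 mm above its foot, then a short shoulder and a cap of diameter 32 mm, 14 mm high, on top. About 160 g, varying by a third. Origin: centre of its underside, z up along the bottle. Yaw means nothing.
- mark1: Flat round pale-yellow mark with black rim, 60 mm across, printed (no recess) on a fixed flat steel tray (100 x 400 mm, 8 mm thick, no raised edges). Origin: its centre, on the tray's top face, 8 mm above the table; y axis along the row, x across. The four marks stand in one straight row at 75 mm spacing: mark1 at the +y end, then mark2, mark3, mark4.
- mark2: Flat round pale-yellow mark with black rim, 60 mm across, printed (no recess) on a fixed flat steel tray (100 x 400 mm, 8 mm thick, no raised edges). Origin: its centre, on the tray's top face, 8 mm above the table; y axis along the row, x across. The four marks stand in one straight row at 75 mm spacing: mark1 at the +y end, then mark2, mark3, mark4.
- mark3: Flat round pale-yellow mark with black rim, 60 mm across, printed (no recess) on a fixed flat steel tray (100 x 400 mm, 8 mm thick, no raised edges). Origin: its centre, on the tray's top face, 8 mm above the table; y axis along the row, x across. The four marks stand in one straight row at 75 mm spacing: mark1 at the +y end, then mark2, mark3, mark4.
- mark4: Flat round pale-yellow mark with black rim, 60 mm across, printed (no recess) on a fixed flat steel tray (100 x 400 mm, 8 mm thick, no raised edges). Origin: its centre, on the tray's top face, 8 mm above the table; y axis along the row, x across. The four marks stand in one straight row at 75 mm spacing: mark1 at the +y end, then mark2, mark3, mark4.
- blue_block: Blue plastic end block, 70 mm across the row, 28 mm along it, 20 mm high, fixed on the tray at one end of the row, 67.5 mm beyond the nearest mark; a like grey block is fixed at the other end. Which end the blue block is at changes from start to start. Origin: centre of its underside, on the tray's top face.
- dropper: Bystander: small loose amber glass dropper bottle with an orange rubber bulb, 28 mm across, 60 mm high in all, standing upright on the table between the sample bottles. Origin: centre of its underside, z up.
Not all that is in view belongs to the job. Leave any yellow look-alike of the bottle_orange alone.

How it is judged:
By the outcome, as a careful person would: the job done as asked, in the order asked, and still so for the second after the job is handed in, with the robot touching nothing.
It also fails if it takes over 120 s, if anything falls off the work surface, if the arm or the gripper's body presses on something with over 40 N, if the wrist force passes 120 N, or if a joint passes its speed limit or range.

## Working session

There is one attempt and no reset: what is moved stays moved. The work goes in short steps, Python scripts to look and compute and a tool call to move; the robot and the scene stay as the last step left them, time stands still between calls to the robot, and variables do not carry over. Pictures are saved under pics/ and viewed, at most 14 in all, crops included, and the job is handed in when it is done.

```bash
mkdir -p pics; ls
```

Run:
```python
from plant import arm
import cv2,numpy as np
print(arm.get_state())
for n in("side","top"):
    c=arm.capture(n);cv2.imwrite(f"pics/{n}0.png",c["pixels"][:,:,::-1])
    print(n,c["fov_y"],c["cx"],c["cy"],np.array(c["R"]).round(3).tolist(),np.array(c["t"]).round(1), [k for k in c])
```

```text
pics
{'t': 0.0, 'joint_pos': array([-1.26390228e+00,  2.64772241e-01,  1.60541266e+00,  2.72099570e-05,
        1.27368665e+00, -3.68925029e-02]), 'qd': array([ 0.00034242, -0.00085561, -0.00138404, -0.00028958,  0.00075681,
       -0.00099809]), 'joint_efforts': array([-1.16191448e-03, -5.15106905e+01, -3.67314219e+01,  1.19619322e-04,
        1.28072887e-02,  1.21124683e-05]), 'tool_pos': array([ 227.31032207, -634.82785893,  248.92823835]), 'eef_rot': array([-3.09306782e+00, -5.36964003e-01,  4.40992214e-04]), 'force': array([0.31102834, 0.92641166, 0.04384789]), 'torque': array([-0.06361966,  0.02808708,  0.0260892 ]), 'grip_force': 0.0, 'opening': 1.0027272659886561}
side 52.330284273476735 317.9768298465355 201.11391666254042 [[-0.825, -0.565, -0.003], [-0.431, 0.632, -0.644], [0.366, -0.53, -0.765]] [441.7 254.6 630.6] ['pixels', 'fov_y', 'cx', 'cy', 'R', 't']
top 43.08810387639078 315.51248079436454 202.6528951509583 [[0.003, -1.0, 0.006], [-0.989, -0.003, -0.151], [0.151, -0.005, -0.989]] [-20.4 508.  921.8] ['pixels', 'fov_y', 'cx', 'cy', 'R', 't']
```

View pics/side0.png

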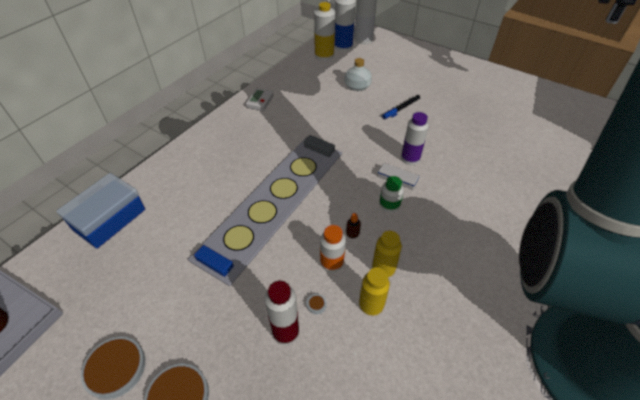

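View pics/top0.png

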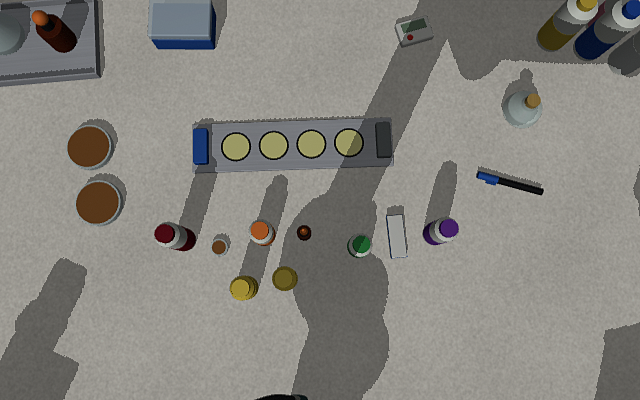

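The top view shows the blue block at the left (200,146), which is the +y end. From there the marks are at about (236,146), (273,145), (311,144) and (349,142), with the grey block at (383,140). So green goes on mark1, orange on mark2, purple on mark3 and maroon on mark4.

Caps in the top view: maroon (165,233), orange (262,231), green (360,245), purple (448,229). The dropper is at (304,232).

Orange candidates: (262,231), white body with orange cap and band; (243,288), all yellow; (285,278), all yellow and in shadow. The first one fits the description. I'll confirm it in a crop.

Create h.py:
```python
from plant import arm
import cv2,numpy as np
from scipy.optimize import least_squares
def cam(n):
    c=arm.capture(n);c["f"]=200/np.tan(np.radians(c["fov_y"]/2));c["R"]=np.array(c["R"]);c["t"]=np.array(c["t"]);return c
def ray(c,p):
    d=c["R"].T@np.array([(p[0]-c["cx"])/c["f"],(p[1]-c["cy"])/c["f"],1]);return -c["R"].T@c["t"],d/np.linalg.norm(d)
def plane(c,p,z):
    o,d=ray(c,p);return o+d*(z-o[2])/d[2]
def proj(c,X):
    q=c["R"]@np.asarray(X,float)+c["t"];return q[:2]/q[2]*c["f"]+[c["cx"],c["cy"]]
def tri(r1,r2):
    A=np.zeros((3,3));b=np.zeros(3);P=[]
    for o,d in(r1,r2):
        M=np.eye(3)-np.outer(d,d);A+=M;b+=M@o;P.append((M,o))
    X=np.linalg.solve(A,b);return X,max(np.linalg.norm(M@(X-o)) for M,o in P)
HUE={"maroon":[(170,180),(0,3)],"orange":[(4,14)],"green":[(55,85)],"purple":[(130,150)],"yellow":[(22,34)]}
def blobs(c,name,amin=15):
    h=cv2.cvtColor(c["pixels"],cv2.COLOR_RGB2HSV);m=np.zeros(h.shape[:2],np.uint8)
    for a,b in HUE[name]: m|=cv2.inRange(h,(a,60 if name=="yellow" else 110,25),(b,255,255))
    n,l,s,ce=cv2.connectedComponentsWithStats(m)
    return [(ce[i].round(1).tolist(),s[i].tolist()) for i in range(1,n) if s[i][4]>=amin]
```

Run:
```python
from h import *
s,t=cam("side"),cam("top")
for n in HUE:
    for k,c in(("S",s),("T",t)):print(n,k,[(b[0],b[1]) for b in blobs(c,n)])
a=cv2.resize(t["pixels"][205:305,145:305],None,fx=4.9,fy=4.9,interpolation=2)[:, :, ::-1]
b=cv2.resize(s["pixels"][155:355,240:440],None,fx=4,fy=4,interpolation=2)[:, :, ::-1]
cv2.imwrite("pics/cropT.png",a)
a=cv2.resize(t["pixels"][205:265,335:465],None,fx=6,fy=6,interpolation=2)[:, :, ::-1]
cv2.imwrite("pics/cropT2.png",a)
```

```text
maroon S [([278.9, 292.0], [268, 281, 22, 23, 394]), ([285.4, 332.4], [271, 320, 27, 23, 361])]
maroon T [([597.6, 13.8], [588, 1, 18, 25, 96]), ([409.6, 36.8], [407, 34, 6, 6, 26]), ([163.7, 233.2], [154, 224, 19, 19, 279]), ([186.2, 246.0], [175, 241, 19, 10, 91])]
orange S [([353.9, 218.2], [350, 213, 9, 11, 68]), ([352.9, 230.5], [347, 223, 13, 14, 78]), ([332.9, 233.8], [324, 225, 19, 19, 293]), ([331.3, 261.8], [320, 252, 24, 18, 258]), ([315.9, 302.2], [309, 296, 15, 13, 96]), ([2.3, 321.4], [0, 314, 7, 17, 61]), ([110.9, 366.2], [84, 339, 55, 54, 1256]), ([177.0, 384.9], [147, 367, 57, 33, 866])]
orange T [([49.7, 30.1], [32, 10, 39, 43, 686]), ([88.0, 146.5], [68, 127, 41, 40, 1066]), ([96.9, 202.4], [76, 182, 42, 41, 1040]), ([259.2, 229.9], [251, 221, 18, 19, 255]), ([268.9, 239.6], [257, 226, 18, 20, 57]), ([303.3, 232.6], [297, 226, 14, 14, 94]), ([218.3, 246.8], [212, 241, 13, 13, 107])]
green S [([393.5, 183.3], [386, 177, 16, 14, 175]), ([389.4, 203.8], [381, 197, 20, 12, 126])]
green T [([361.0, 243.9], [353, 236, 17, 17, 235])]
purple S [([419.2, 118.4], [413, 113, 14, 12, 143]), ([411.5, 152.0], [402, 142, 21, 19, 280])]
purple T [([448.4, 227.9], [439, 219, 20, 18, 273]), ([428.6, 235.3], [423, 222, 19, 23, 137])]
yellow S [([324.2, 5.9], [318, 1, 13, 11, 115]), ([323.9, 45.5], [314, 33, 21, 25, 417]), ([303.0, 166.4], [291, 158, 25, 18, 363]), ([283.4, 187.8], [271, 178, 26, 20, 411]), ([261.9, 211.4], [248, 201, 28, 22, 477]), ([238.1, 237.5], [224, 226, 29, 24, 554]), ([380.0, 273.4], [359, 230, 43, 86, 2104])]
yellow T [([585.8, 4.5], [576, 0, 22, 12, 202]), ([552.5, 35.5], [538, 9, 42, 42, 666]), ([311.0, 143.7], [298, 131, 27, 27, 570]), ([348.4, 142.3], [335, 130, 27, 26, 562]), ([273.2, 145.1], [260, 132, 27, 27, 570]), ([235.6, 146.4], [222, 134, 28, 26, 568]), ([284.4, 278.2], [272, 266, 26, 25, 507]), ([243.6, 287.5], [230, 275, 29, 26, 581])]
```

Run:
```python
from h import *
s,t=cam("side"),cam("top")
P={"green":((393.5,183.3),(361,243.9),70),"orange":((332.9,233.8),(259.5,230),95),"purple":((419.2,118.4),(448.4,227.9),120),"maroon":((278.9,292),(163.7,233.2),145),
"dropper":((353.9,218.2),(303.3,232.6),60)}
for n,(a,b,H) in P.items():
    X,e=tri(ray(s,a),ray(t,b));print(n,X.round(1),round(e,1),"planeT",plane(t,b,H-7).round(1),"planeS",plane(s,a,H-7).round(1))
M=[((238.1,237.5),(235.6,146.4)),((261.9,211.4),(273.2,145.1)),((283.4,187.8),(311,143.7)),((303,166.4),(348.4,142.3))]
for i,(a,b) in enumerate(M):
    X,e=tri(ray(s,a),ray(t,b));print("mark",i+1,X.round(1),round(e,1),plane(t,b,8).round(1),plane(s,a,8).round(1))
for n,b in(("yel1",(243.6,287.5)),("yel2",(284.4,278.2)),("whitebox",(397,236)),("tiny",(218.3,246.8))):print(n,plane(t,b,20).round())
```

```text
green [ 427.7 -102.2   63.2] 0.8 planeT [ 428.5 -102.    63. ] planeS [ 427.  -102.5   63. ]
orange [450.2  80.7  88.4] 0.7 planeT [450.9  81.   88. ] planeS [449.6  80.3  88. ]
purple [ 452.6 -249.3  113.6] 0.5 planeT [ 453.2 -249.4  113. ] planeS [ 452.4 -250.2  113. ]
maroon [439.4 235.8 139. ] 0.7 planeT [440.1 236.4 138. ] planeS [439.1 235.2 138. ]
dropper [450.8   4.   48.2] 0.6 planeT [449.7   3.6  53. ] planeS [449.7   7.5  53. ]
mark 1 [625.3 140.2   6.7] 0.4 [625.3 140.2   8. ] [624.1 140.6   8. ]
mark 2 [628.   65.3   7.5] 0.4 [628.3  65.5   8. ] [627.2  65.5   8. ]
mark 3 [631.2  -9.9   7.4] 0.4 [631.5  -9.7   8. ] [630.4  -9.6   8. ]
mark 4 [634.1 -84.5   8. ] 0.6 [634.6 -84.3   8. ] [633.4 -84.7   8. ]
yel1 [349. 116.  20.]
yel2 [366.  39.  20.]
whitebox [ 447. -175.   20.]
tiny [425. 166.  20.]
```

View pics/cropT.png

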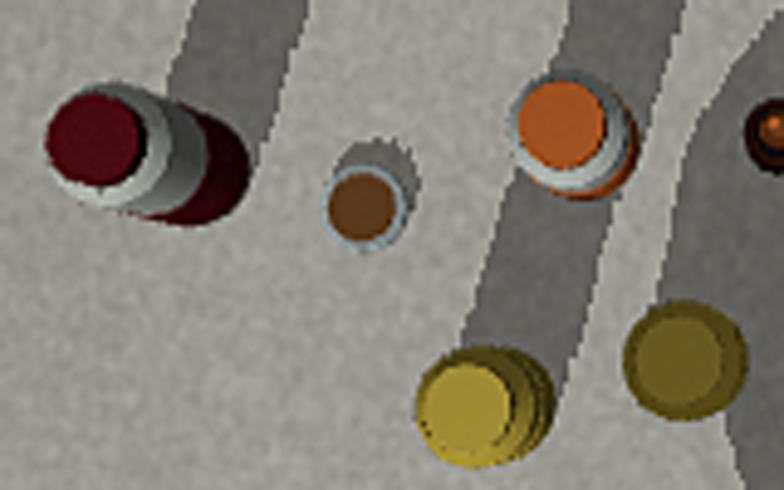

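The crop confirms the orange bottle: orange cap, white body and orange band. The two all-yellow ones stay untouched. The triangulated heights match the text. I'll grip with the fingers closing along world x, so first I'll turn the tool.

Careful with the scale: shifts go in shares of 62.5 mm and turns go in shares of pi/2 rad. That gives: -0.185 rad / 1.5708 = -0.1178.

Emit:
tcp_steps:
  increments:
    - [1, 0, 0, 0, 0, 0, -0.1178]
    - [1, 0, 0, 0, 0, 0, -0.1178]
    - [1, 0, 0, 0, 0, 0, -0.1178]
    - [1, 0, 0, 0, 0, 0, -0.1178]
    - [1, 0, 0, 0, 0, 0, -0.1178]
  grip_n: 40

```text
refused: increments[0]: [1, 0, 0, 0, 0, 0, -0.1178] is not of type 'object' (schema: type "object"). Nothing was moved.
```

The call was refused and nothing moved: it wants a list of objects with named fields. Same move again in that form.

Emit:
tcp_steps:
  increments:
    - {"finger_gap":1, "rz":-0.1178}
    - {"finger_gap":1, "rz":-0.1178}
    - {"finger_gap":1, "rz":-0.1178}
    - {"finger_gap":1, "rz":-0.1178}
    - {"finger_gap":1, "rz":-0.1178}
  grip_n: 40

```text
t: 0.92
tool_pos: [227.5, -635.4, 250.2]
eef_rot: [-2.524, -1.87, -0.0]
force: [-0.2, 0.0, 0.4]
opening: 0.997
grip_force: 0.0
```

Emit:
tcp_steps:
  increments:
    - {"finger_gap":1, "rz":-0.0955}
    - {"finger_gap":1, "rz":-0.0955}
    - {"finger_gap":1}

```text
t: 1.3
tool_pos: [227.5, -635.4, 250.2]
eef_rot: [-2.225, -2.217, -0.0]
force: [1.1, 0.6, -0.3]
opening: 1.0
grip_force: 0.0
```

Run:
```python
from plant import arm
from scipy.spatial.transform import Rotation as R
s=arm.get_state();print(s["tool_pos"],R.from_rotvec(s["eef_rot"]).as_matrix().round(3))
```

```text
[ 227.49577127 -635.40663378  250.17764325] [[ 0.004  1.    -0.   ]
 [ 1.    -0.004  0.   ]
 [ 0.    -0.    -1.   ]]
```

To row units: 53 mm is 0.848, 20 mm is 0.32.

Emit:
tcp_steps:
  increments:
    - {"finger_gap":1, "dx":0.848, "dy":0.32}
    - {"finger_gap":1, "dx":0.848, "dy":0.32}
    - {"finger_gap":1, "dx":0.848, "dy":0.32}
    - {"finger_gap":1, "dx":0.848, "dy":0.32}
    - {"finger_gap":1, "dx":0.848, "dy":0.32}
  grip_n: 40

```text
t: 1.92
tool_pos: [328.5, -369.0, 250.4]
eef_rot: [2.227, 2.215, 0.0]
force: [1.6, -0.0, -0.5]
opening: 0.998
grip_force: 0.0
```

Emit:
tcp_steps:
  increments:
    - {"finger_gap":1, "dx":0.848, "dy":0.32}
    - {"finger_gap":1, "dx":0.848, "dy":0.32}
    - {"finger_gap":1, "dx":0.848, "dy":0.32}
    - {"finger_gap":1, "dx":0.848, "dy":0.32}
    - {"finger_gap":1, "dx":0.848, "dy":0.32}

```text
t: 2.55
tool_pos: [429.0, -104.2, 250.7]
eef_rot: [2.227, 2.214, 0.001]
force: [0.0, -0.2, -0.3]
opening: 0.999
grip_force: 0.0
```

Emit:
tcp_steps:
  increments:
    - {"finger_gap":1, "dz":0.64}
    - {"finger_gap":1, "dz":0.64}
    - {"finger_gap":1}

```text
t: 2.92
tool_pos: [425.7, -104.7, 167.3]
eef_rot: [-2.221, -2.213, 0.005]
force: [0.3, -0.6, 0.1]
opening: 1.0
grip_force: 0.0
```

To row units: 45 mm is 0.72, 2.7 mm is 0.0432.

Emit:
tcp_steps:
  increments:
    - {"finger_gap":1, "dx":0.0432, "dy":0.0368, "dz":0.704}
    - {"finger_gap":1, "dz":0.72}
    - {"finger_gap":1, "dz":0.4}
    - {"finger_gap":1, "dz":0.24}
    - {"finger_gap":1}

```text
t: 3.55
tool_pos: [431.2, -103.5, 41.6]
eef_rot: [-2.225, -2.218, 0.0]
force: [0.1, -0.5, 0.2]
opening: 0.998
grip_force: 0.0
```

Run:
```python
from h import *
s=cam("side");cv2.imwrite("pics/g1.png",cv2.resize(s["pixels"][80:280,290:540],None,fx=3,fy=3)[:,:,::-1])
```

```text
(no output)
```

View pics/g1.png

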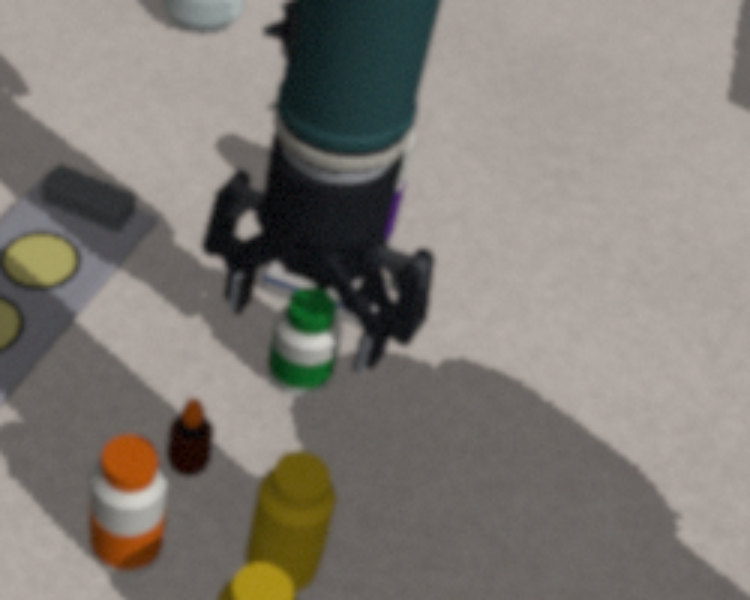

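The picture shows the jaws straddling the green bottle: pads at about (240,290) and (370,350), bottle between them at (305,345). I'll finish the descent and close.

To row units: 8 mm is 0.128, -3 mm is -0.048.

Emit:
tcp_steps:
  increments:
    - {"finger_gap":1, "dx":0.024, "dy":-0.048, "dz":0.128}
    - {"finger_gap":1}
    - {"finger_gap":0}
    - {"finger_gap":0}
    - {"finger_gap":0}
  grip_n: 40

```text
t: 4.22
tool_pos: [428.3, -101.8, 33.7]
eef_rot: [2.223, 2.219, 0.0]
force: [0.0, 0.3, 3.6]
opening: 0.504
grip_force: 40.6
```

Emit:
tcp_steps:
  increments:
    - {"finger_gap":0}
    - {"finger_gap":0}
    - {"finger_gap":0}

```text
t: 4.6
tool_pos: [428.3, -101.8, 33.7]
eef_rot: [2.223, 2.219, 0.0]
force: [-0.3, 0.5, 5.8]
opening: 0.506
grip_force: 40.8
```

To row units: -50 mm is -0.8, 40 mm is 0.64.

Emit:
tcp_steps:
  increments:
    - {"finger_gap":0, "dz":-0.48}
    - {"finger_gap":0, "dz":-0.8}
    - {"finger_gap":0, "dx":0.64, "dy":0.528}
    - {"finger_gap":0, "dx":0.64, "dy":0.528}
    - {"finger_gap":0, "dx":0.64, "dy":0.528}

```text
t: 5.22
tool_pos: [527.7, 19.2, 113.0]
eef_rot: [2.224, 2.219, -0.0]
force: [-0.7, -0.8, 0.4]
opening: 0.505
grip_force: 41.0
```

Emit:
tcp_steps:
  increments:
    - {"finger_gap":0, "dx":0.64, "dy":0.528}
    - {"finger_gap":0, "dx":0.64, "dy":0.528}
    - {"finger_gap":0, "dx":0.48, "dy":0.384}
    - {"finger_gap":0, "dx":0.192, "dy":0.128}
    - {"finger_gap":0}

```text
t: 5.85
tool_pos: [624.8, 140.1, 112.4]
eef_rot: [-2.222, -2.22, 0.002]
force: [0.4, -0.1, 0.1]
opening: 0.502
grip_force: 41.1
```

To row units: 40 mm is 0.64, 20 mm is 0.32.

Emit:
tcp_steps:
  increments:
    - {"finger_gap":0, "dz":0.64}
    - {"finger_gap":0, "dz":0.32}
    - {"finger_gap":0, "dz":0.096}
    - {"finger_gap":0, "dz":0.048}
    - {"finger_gap":0}

```text
t: 6.48
tool_pos: [626.1, 139.8, 45.2]
eef_rot: [2.223, 2.218, 0.002]
force: [-0.5, 0.5, -1.2]
opening: 0.507
grip_force: 41.1
```

Run:
```python
from h import *
s=cam("side");t=cam("top")
A=[b for b in blobs(s,"green")];B=[b for b in blobs(t,"green")];print(A,B)
cv2.imwrite("pics/g2.png",cv2.resize(s["pixels"][130:300,150:400],None,fx=3,fy=3)[:,:,::-1])
```

```text
[([227.2, 216.4], [222, 209, 14, 14, 94]), ([233.0, 237.3], [225, 233, 16, 9, 92])] []
```

View pics/g2.png

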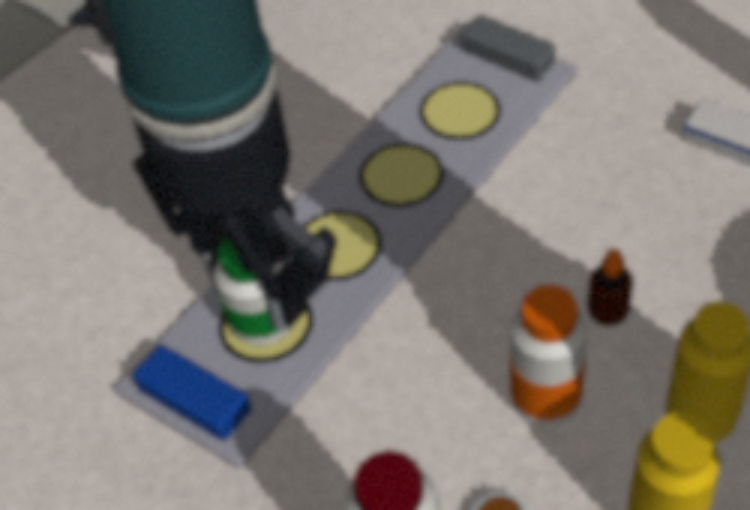

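The green bottle hangs over mark1, with its foot at about (255,335) in this crop and the mark at (266,325). It is still about 3.5 mm up.

To row units: 2 mm is 0.032, -1 mm is -0.016.

Emit:
tcp_steps:
  increments:
    - {"finger_gap":0, "dy":-0.016, "dz":0.032}
    - {"finger_gap":0, "dz":0.0112}
    - {"finger_gap":0}

```text
t: 6.95
tool_pos: [624.4, 140.0, 41.8]
eef_rot: [2.224, 2.219, 0.0]
force: [0.4, 0.1, 0.9]
opening: 0.507
grip_force: 41.3
```

Emit:
tcp_steps:
  increments:
    - {"finger_gap":0, "dz":0.0096}
    - {"finger_gap":0}

```text
t: 7.2
tool_pos: [624.4, 140.0, 41.8]
eef_rot: [-2.224, -2.219, -0.0]
force: [-4.4, -0.5, 6.3]
opening: 0.504
grip_force: 41.4
```

Emit:
tcp_steps:
  increments:
    - {"finger_gap":0.8}
    - {"finger_gap":1}
    - {"finger_gap":1}
    - {"finger_gap":1}
    - {"finger_gap":1, "dz":-0.32}

```text
t: 7.82
tool_pos: [622.5, 139.6, 59.5]
eef_rot: [-2.222, -2.217, 0.006]
force: [-0.4, -0.8, 1.1]
opening: 0.999
grip_force: 0.0
```

Emit:
tcp_steps:
  increments:
    - {"finger_gap":1, "dz":-0.8}
    - {"finger_gap":1, "dz":-0.8}
    - {"finger_gap":1, "dx":-0.288, "dy":-0.864}
    - {"finger_gap":1, "dx":-0.288, "dy":-0.864}
    - {"finger_gap":1, "dx":-0.288, "dy":-0.864}

```text
t: 8.45
tool_pos: [461.3, 85.9, 162.7]
eef_rot: [2.222, 2.218, 0.003]
force: [0.4, -0.3, 0.5]
opening: 0.997
grip_force: 0.0
```

Emit:
tcp_steps:
  increments:
    - {"finger_gap":1, "dx":-0.08, "dy":-0.192}
    - {"finger_gap":1}

```text
t: 8.7
tool_pos: [450.8, 81.2, 162.5]
eef_rot: [2.223, 2.217, 0.004]
force: [0.1, -1.3, 0.1]
opening: 0.996
grip_force: 0.0
```

Run:
```python
from h import *
s=cam("side");t=cam("top")
for n in("green","orange"):print(n,[b for b in blobs(s,n)],[b for b in blobs(t,n)])
```

```text
green [([232.4, 216.3], [224, 209, 17, 16, 218]), ([237.7, 237.6], [225, 230, 24, 13, 137])] [([230.8, 136.9], [222, 128, 18, 19, 239])]
orange [([351.7, 218.2], [349, 214, 5, 9, 27]), ([351.8, 230.7], [347, 223, 13, 14, 92]), ([332.7, 233.7], [324, 225, 19, 19, 297]), ([331.4, 261.7], [320, 252, 25, 18, 257]), ([315.9, 302.1], [309, 296, 15, 13, 105]), ([2.5, 320.4], [0, 311, 7, 20, 81]), ([111.1, 365.8], [84, 339, 55, 54, 1389]), ([176.9, 385.3], [147, 367, 57, 33, 945])] [([51.1, 30.9], [32, 10, 40, 43, 787]), ([87.9, 146.3], [68, 127, 41, 39, 1202]), ([97.1, 202.5], [76, 182, 42, 41, 1211]), ([303.6, 232.1], [297, 226, 14, 14, 111]), ([218.2, 246.8], [212, 241, 13, 13, 117])]
```

Run:
```python
from h import *
s=cam("side");t=cam("top");X,e=tri(ray(s,(232.4,216.3)),ray(t,(230.8,136.9)));print(X,e)
```

```text
[626.29733994 139.49029743  71.17526568] 0.33675468553597676
```

Emit:
tcp_steps:
  increments:
    - {"finger_gap":1, "dz":0.64}
    - {"finger_gap":1, "dz":0.64}
    - {"finger_gap":1, "dz":0.32}
    - {"finger_gap":1, "dz":0.096}
    - {"finger_gap":1}

```text
t: 9.52
tool_pos: [451.0, 81.5, 55.0]
eef_rot: [-2.223, -2.219, 0.0]
force: [0.6, -0.6, 0.8]
opening: 1.0
grip_force: 0.0
```

Emit:
tcp_steps:
  increments:
    - {"finger_gap":0}
    - {"finger_gap":0}
    - {"finger_gap":0}
    - {"finger_gap":0}
    - {"finger_gap":0}

```text
t: 10.15
tool_pos: [451.1, 81.4, 56.1]
eef_rot: [2.223, 2.218, 0.002]
force: [-1.1, -1.1, 6.3]
opening: 0.504
grip_force: 40.9
```

To row units: 50 mm is 0.8, -30 mm is -0.48.

Emit:
tcp_steps:
  increments:
    - {"finger_gap":0, "dz":-0.32}
    - {"finger_gap":0, "dz":-0.48}
    - {"finger_gap":0, "dx":-0.096, "dy":0.8}
    - {"finger_gap":0, "dx":-0.08, "dy":0.8}
    - {"finger_gap":0, "dx":-0.08, "dy":0.8}

```text
t: 10.78
tool_pos: [601.5, 64.8, 105.0]
eef_rot: [2.224, 2.219, 0.0]
force: [0.8, -0.3, -0.5]
opening: 0.504
grip_force: 41.0
```

Emit:
tcp_steps:
  increments:
    - {"finger_gap":0, "dy":0.352}
    - {"finger_gap":0, "dy":0.08}
    - {"finger_gap":0, "dz":0.4}
    - {"finger_gap":0, "dz":0.192}
    - {"finger_gap":0}

```text
t: 11.4
tool_pos: [624.9, 64.9, 66.3]
eef_rot: [-2.222, -2.218, 0.005]
force: [-0.4, 0.2, 0.1]
opening: 0.501
grip_force: 41.1
```

To row units: 2.5 mm is 0.04, 1.3 mm is 0.0208.

Emit:
tcp_steps:
  increments:
    - {"finger_gap":0, "dx":0.008, "dy":0.04, "dz":0.0208}
    - {"finger_gap":0, "dz":0.0112}
    - {"finger_gap":0}

```text
t: 11.78
tool_pos: [630.1, 65.5, 66.6]
eef_rot: [2.223, 2.219, 0.001]
force: [-0.4, -0.2, -1.0]
opening: 0.503
grip_force: 41.1
```

Emit:
tcp_steps:
  increments:
    - {"finger_gap":0, "dz":0.0096}
    - {"finger_gap":0}

```text
t: 12.02
tool_pos: [629.7, 65.4, 65.4]
eef_rot: [2.224, 2.219, -0.0]
force: [0.9, -0.0, -0.9]
opening: 0.506
grip_force: 41.1
```

To row units: -1 mm is -0.016, 0.8 mm is 0.0128.

Emit:
tcp_steps:
  increments:
    - {"finger_gap":0, "dy":-0.016, "dz":0.0128}
    - {"finger_gap":0}

```text
t: 12.28
tool_pos: [628.5, 65.4, 64.4]
eef_rot: [-2.223, -2.219, 0.0]
force: [-0.7, -1.0, -1.4]
opening: 0.503
grip_force: 41.1
```

Emit:
tcp_steps:
  increments:
    - {"finger_gap":0, "dz":0.0112}
    - {"finger_gap":0}

```text
t: 12.52
tool_pos: [628.7, 65.4, 64.1]
eef_rot: [-2.224, -2.219, 0.0]
force: [-0.8, 0.1, 1.8]
opening: 0.507
grip_force: 41.3
```

To row units: -20 mm is -0.32.

Emit:
tcp_steps:
  increments:
    - {"finger_gap":1}
    - {"finger_gap":1}
    - {"finger_gap":1}
    - {"finger_gap":1}
    - {"finger_gap":1, "dz":-0.32}

```text
t: 13.15
tool_pos: [626.9, 65.3, 82.5]
eef_rot: [-2.222, -2.217, 0.005]
force: [0.5, 0.0, 0.7]
opening: 0.999
grip_force: 0.0
```

Emit:
tcp_steps:
  increments:
    - {"finger_gap":1, "dz":-0.64}
    - {"finger_gap":1, "dz":-0.8}
    - {"finger_gap":1, "dx":-0.832, "dy":-0.464}
    - {"finger_gap":1, "dx":-0.832, "dy":-0.464}
    - {"finger_gap":1, "dx":-0.832, "dy":-0.464}

```text
t: 13.78
tool_pos: [541.2, -91.8, 176.0]
eef_rot: [2.221, 2.218, 0.002]
force: [-0.4, 0.3, 0.2]
opening: 0.996
grip_force: 0.0
```

Emit:
tcp_steps:
  increments:
    - {"finger_gap":1, "dx":-0.832, "dy":-0.464}
    - {"finger_gap":1, "dx":-0.832, "dy":-0.464}
    - {"finger_gap":1, "dx":-0.832, "dy":-0.464}
    - {"finger_gap":1, "dx":-0.048, "dy":-0.016}
    - {"finger_gap":1}

```text
t: 14.4
tool_pos: [453.4, -249.6, 175.1]
eef_rot: [2.224, 2.216, 0.001]
force: [-0.4, 0.8, -0.3]
opening: 0.999
grip_force: 0.0
```

Run:
```python
from h import *
s=cam("side");t=cam("top")
for n in("orange",):print(n,[b for b in blobs(s,n,50)],[b for b in blobs(t,n,50)])
```

```text
orange [([256.1, 180.6], [248, 173, 17, 17, 233]), ([260.8, 208.4], [249, 198, 23, 19, 268]), ([353.7, 218.5], [350, 214, 8, 10, 59]), ([353.1, 230.1], [347, 222, 13, 15, 82]), ([316.4, 302.3], [309, 296, 15, 13, 97]), ([2.2, 322.0], [0, 314, 7, 17, 55]), ([111.0, 366.0], [84, 339, 55, 54, 1310]), ([177.4, 384.9], [148, 367, 56, 33, 860])] [([51.0, 30.8], [32, 10, 40, 43, 781]), ([269.7, 130.9], [261, 122, 18, 19, 258]), ([87.8, 146.3], [68, 127, 41, 40, 1213]), ([275.2, 148.2], [263, 134, 22, 20, 121]), ([96.9, 202.5], [76, 182, 42, 41, 1232]), ([303.5, 232.0], [297, 226, 14, 14, 113]), ([218.4, 246.9], [212, 241, 13, 13, 123])]
```

Run:
```python
from h import *
s=cam("side");t=cam("top");X,e=tri(ray(s,(256.1,180.6)),ray(t,(269.7,130.9)));print(X,e)
```

```text
[630.21036311  64.7364914   96.61724229] 0.7011376361167762
```

Emit:
tcp_steps:
  increments:
    - {"finger_gap":1, "dz":0.64}
    - {"finger_gap":1, "dz":0.56}
    - {"finger_gap":1, "dz":0.24}
    - {"finger_gap":1, "dz":0.08}
    - {"finger_gap":1}

```text
t: 15.22
tool_pos: [453.9, -249.3, 79.6]
eef_rot: [2.222, 2.219, 0.0]
force: [-0.8, 0.8, 0.3]
opening: 0.997
grip_force: 0.0
```

Emit:
tcp_steps:
  increments:
    - {"finger_gap":0}
    - {"finger_gap":0}
    - {"finger_gap":0}
    - {"finger_gap":0}
    - {"finger_gap":0}

```text
t: 15.85
tool_pos: [453.4, -249.7, 79.9]
eef_rot: [2.223, 2.218, -0.0]
force: [-2.8, 0.3, 5.5]
opening: 0.505
grip_force: 40.0
```

To row units: -40 mm is -0.64, 30 mm is 0.48.

Emit:
tcp_steps:
  increments:
    - {"finger_gap":0, "dz":-0.32}
    - {"finger_gap":0, "dz":-0.64}
    - {"finger_gap":0, "dx":0.64, "dy":0.48}
    - {"finger_gap":0, "dx":0.64, "dy":0.48}
    - {"finger_gap":0, "dx":0.64, "dy":0.48}

```text
t: 16.48
tool_pos: [543.8, -128.4, 138.8]
eef_rot: [2.225, 2.218, 0.0]
force: [1.0, -0.4, -1.0]
opening: 0.503
grip_force: 41.1
```

Emit:
tcp_steps:
  increments:
    - {"finger_gap":0, "dx":0.64, "dy":0.48}
    - {"finger_gap":0, "dx":0.64, "dy":0.48}
    - {"finger_gap":0, "dx":0.512, "dy":0.368}
    - {"finger_gap":0, "dx":0.128, "dy":0.08}
    - {"finger_gap":0}

```text
t: 17.1
tool_pos: [631.1, -9.3, 138.2]
eef_rot: [-2.222, -2.22, 0.002]
force: [-1.1, -0.7, -2.2]
opening: 0.507
grip_force: 41.2
```

Emit:
tcp_steps:
  increments:
    - {"finger_gap":0, "dz":0.48}
    - {"finger_gap":0, "dz":0.24}
    - {"finger_gap":0, "dz":0.064}
    - {"finger_gap":0}

```text
t: 17.6
tool_pos: [631.4, -10.2, 89.9]
eef_rot: [-2.224, -2.218, 0.0]
force: [-0.2, 0.4, -1.2]
opening: 0.508
grip_force: 41.3
```

To row units: 0.9 mm is 0.0144, 0.3 mm is 0.0048.

Emit:
tcp_steps:
  increments:
    - {"finger_gap":0, "dx":0.0048, "dz":0.0144}
    - {"finger_gap":0}

```text
t: 17.85
tool_pos: [632.2, -9.3, 89.9]
eef_rot: [2.223, 2.218, 0.002]
force: [-0.2, 1.1, -1.0]
opening: 0.502
grip_force: 41.3
```

Emit:
tcp_steps:
  increments:
    - {"finger_gap":0, "dz":0.0112}
    - {"finger_gap":0}

```text
t: 18.1
tool_pos: [631.7, -9.2, 88.5]
eef_rot: [2.223, 2.219, 0.0]
force: [-1.1, -0.7, -2.4]
opening: 0.509
grip_force: 41.3
```

To row units: 0.7 mm is 0.0112, -0.5 mm is -0.008.

Emit:
tcp_steps:
  increments:
    - {"finger_gap":0, "dx":-0.008, "dy":-0.008, "dz":0.0112}
    - {"finger_gap":0}

```text
t: 18.35
tool_pos: [631.4, -9.7, 88.0]
eef_rot: [2.223, 2.219, 0.001]
force: [-0.1, 0.5, 1.3]
opening: 0.504
grip_force: 41.4
```

Emit:
tcp_steps:
  increments:
    - {"finger_gap":0, "dz":0.008}
    - {"finger_gap":0}

```text
t: 18.6
tool_pos: [631.4, -9.7, 88.0]
eef_rot: [2.223, 2.219, 0.001]
force: [-2.5, 2.2, 6.1]
opening: 0.509
grip_force: 41.5
```

To row units: -20 mm is -0.32.

Emit:
tcp_steps:
  increments:
    - {"finger_gap":1}
    - {"finger_gap":1}
    - {"finger_gap":1}
    - {"finger_gap":1}
    - {"finger_gap":1, "dz":-0.32}

```text
t: 19.23
tool_pos: [629.3, -9.7, 105.6]
eef_rot: [-2.221, -2.217, 0.005]
force: [-0.6, -0.2, 0.3]
opening: 0.998
grip_force: 0.0
```

Emit:
tcp_steps:
  increments:
    - {"finger_gap":1, "dz":-0.64}
    - {"finger_gap":1, "dz":-0.8}
    - {"finger_gap":1, "dx":0.72, "dy":-0.56}
    - {"finger_gap":1, "dx":0.72, "dy":-0.56}
    - {"finger_gap":1, "dx":0.72, "dy":-0.56}

```text
t: 19.85
tool_pos: [525.9, 126.5, 199.2]
eef_rot: [2.224, 2.217, 0.004]
force: [0.2, 0.7, -0.3]
opening: 1.001
grip_force: 0.0
```

Emit:
tcp_steps:
  increments:
    - {"finger_gap":1, "dx":0.72, "dy":-0.56}
    - {"finger_gap":1, "dx":0.72, "dy":-0.56}
    - {"finger_gap":1, "dx":0.336, "dy":-0.272}
    - {"finger_gap":1}

```text
t: 20.35
tool_pos: [438.9, 238.0, 198.7]
eef_rot: [2.219, 2.223, 0.003]
force: [-0.9, -0.7, -0.4]
opening: 1.001
grip_force: 0.0
```

Run:
```python
from h import *
s=cam("side");t=cam("top")
for n in("purple",):print(n,[b for b in blobs(s,n,50)],[b for b in blobs(t,n,50)])
```

```text
purple [] [([310.6, 126.7], [302, 118, 18, 19, 261]), ([310.9, 147.8], [300, 141, 23, 13, 134])]
```

Run:
```python
from h import *
t=cam("top");print(plane(t,(310.6,126.7),121))
```

```text
[631.5543981   -9.36760051 121.        ]
```

Emit:
tcp_steps:
  increments:
    - {"finger_gap":1, "dx":-0.032, "dy":0.008, "dz":0.64}
    - {"finger_gap":1, "dz":0.56}
    - {"finger_gap":1, "dz":0.24}
    - {"finger_gap":1, "dz":0.08}
    - {"finger_gap":1}

```text
t: 21.12
tool_pos: [441.0, 234.6, 102.8]
eef_rot: [2.224, 2.218, 0.002]
force: [-0.3, -0.1, 0.5]
opening: 0.999
grip_force: 0.0
```

Emit:
tcp_steps:
  increments:
    - {"finger_gap":0}
    - {"finger_gap":0}
    - {"finger_gap":0}
    - {"finger_gap":0}
    - {"finger_gap":0}

```text
t: 21.75
tool_pos: [440.3, 235.0, 103.1]
eef_rot: [-2.223, -2.219, -0.001]
force: [-3.1, -0.5, 6.1]
opening: 0.513
grip_force: 39.8
```

To row units: -53 mm is -0.848, -30 mm is -0.48.

Emit:
tcp_steps:
  increments:
    - {"finger_gap":0, "dz":-0.32}
    - {"finger_gap":0, "dz":-0.48}
    - {"finger_gap":0, "dz":-0.48}
    - {"finger_gap":0, "dx":-0.848, "dy":0.112}
    - {"finger_gap":0, "dx":-0.848, "dy":0.112}

```text
t: 22.38
tool_pos: [454.0, 127.9, 182.4]
eef_rot: [2.22, 2.222, 0.001]
force: [1.2, -0.8, -1.6]
opening: 0.502
grip_force: 40.6
```

Emit:
tcp_steps:
  increments:
    - {"finger_gap":0, "dx":-0.848, "dy":0.112}
    - {"finger_gap":0, "dx":-0.848, "dy":0.112}
    - {"finger_gap":0, "dx":-0.848, "dy":0.112}
    - {"finger_gap":0, "dx":-0.64, "dy":0.08}
    - {"finger_gap":0, "dx":-0.224}

```text
t: 23.0
tool_pos: [479.2, -86.4, 181.7]
eef_rot: [-2.227, -2.216, 0.001]
force: [-0.5, 0.5, -2.3]
opening: 0.506
grip_force: 40.6
```

Emit:
tcp_steps:
  increments:
    - {"finger_gap":0, "dy":0.64}
    - {"finger_gap":0, "dy":0.8}
    - {"finger_gap":0, "dy":0.64}
    - {"finger_gap":0, "dy":0.352}
    - {"finger_gap":0}

```text
t: 23.62
tool_pos: [632.3, -83.7, 181.3]
eef_rot: [-2.222, -2.22, 0.0]
force: [-0.5, 0.1, -1.4]
opening: 0.506
grip_force: 41.2
```

Target contact is z≈111.

To row units: 35 mm is 0.56, 22 mm is 0.352.

Emit:
tcp_steps:
  increments:
    - {"finger_gap":0, "dx":-0.008, "dy":0.016, "dz":0.56}
    - {"finger_gap":0, "dz":0.352}
    - {"finger_gap":0, "dz":0.128}
    - {"finger_gap":0, "dz":0.04}
    - {"finger_gap":0}

```text
t: 24.25
tool_pos: [632.8, -85.3, 115.6]
eef_rot: [2.223, 2.219, 0.001]
force: [-0.4, -0.1, -2.2]
opening: 0.506
grip_force: 41.3
```

Emit:
tcp_steps:
  increments:
    - {"finger_gap":0, "dz":0.0112}
    - {"finger_gap":0}

```text
t: 24.5
tool_pos: [632.9, -85.4, 114.7]
eef_rot: [2.223, 2.218, 0.001]
force: [-0.1, -0.0, -2.6]
opening: 0.504
grip_force: 41.3
```

To row units: 2 mm is 0.032, 1 mm is 0.016.

Emit:
tcp_steps:
  increments:
    - {"finger_gap":0, "dx":0.0128, "dy":0.016, "dz":0.032}
    - {"finger_gap":0}

```text
t: 24.75
tool_pos: [633.4, -84.4, 111.7]
eef_rot: [-2.223, -2.219, 0.0]
force: [0.1, 0.1, -2.2]
opening: 0.51
grip_force: 41.3
```

Emit:
tcp_steps:
  increments:
    - {"finger_gap":0, "dz":0.0112}
    - {"finger_gap":0}

```text
t: 25.0
tool_pos: [633.4, -84.5, 111.3]
eef_rot: [-2.224, -2.219, 0.0]
force: [-1.2, -0.1, -0.2]
opening: 0.506
grip_force: 41.4
```

Emit:
tcp_steps:
  increments:
    - {"finger_gap":0, "dz":0.0096}
    - {"finger_gap":0}

```text
t: 25.25
tool_pos: [633.5, -84.5, 111.3]
eef_rot: [2.224, 2.219, 0.0]
force: [-2.9, 0.6, 4.1]
opening: 0.504
grip_force: 41.9
```

Contact made, so I'll release, retreat and look.

To row units: -20 mm is -0.32.

Emit:
tcp_steps:
  increments:
    - {"finger_gap":1}
    - {"finger_gap":1}
    - {"finger_gap":1}
    - {"finger_gap":1}
    - {"finger_gap":1, "dz":-0.32}

```text
t: 25.88
tool_pos: [631.7, -84.2, 129.1]
eef_rot: [-2.221, -2.217, 0.004]
force: [0.3, -0.6, 0.5]
opening: 1.003
grip_force: 0.0
```

Emit:
tcp_steps:
  increments:
    - {"finger_gap":1, "dz":-0.8}
    - {"finger_gap":1, "dz":-0.8}
    - {"finger_gap":1, "dx":-0.64, "dy":-0.64}
    - {"finger_gap":1, "dx":-0.64, "dy":-0.64}
    - {"finger_gap":1, "dx":-0.64, "dy":-0.64}

```text
t: 26.5
tool_pos: [512.6, -205.4, 232.7]
eef_rot: [2.221, 2.218, 0.001]
force: [0.4, -0.1, -0.5]
opening: 1.001
grip_force: 0.0
```

Emit:
tcp_steps:
  increments:
    - {"finger_gap":1, "dx":-0.88}
    - {"finger_gap":1, "dx":-0.88}
    - {"finger_gap":1, "dx":-0.88}
    - {"finger_gap":1, "dx":-0.64}
    - {"finger_gap":1}

```text
t: 27.12
tool_pos: [512.6, -412.5, 232.1]
eef_rot: [2.226, 2.214, -0.001]
force: [0.9, 0.9, -0.1]
opening: 1.004
grip_force: 0.0
```

Run:
```python
from h import *
s=cam("side");t=cam("top")
H={"green":70,"orange":95,"purple":120,"maroon":145}
for n in H:
    a=[b[0] for b in blobs(s,n,50) if 200<b[0][0]<345 and b[0][1]<245];b=[b[0] for b in blobs(t,n,50) if 200<b[0][0]<400 and b[0][1]<170]
    a=min(a,key=lambda p:p[1]);b=min(b,key=lambda p:p[1]);X,e=tri(ray(s,a),ray(t,b));print(n,a,b,X.round(1),e)
cv2.imwrite("pics/f1.png",cv2.resize(s["pixels"][80:280,180:440],None,fx=3,fy=3)[:,:,::-1])
cv2.imwrite("pics/f2.png",t["pixels"][:,:,::-1])
```

```text
green [232.4, 216.3] [230.7, 136.8] [626.3 139.6  71.3] 0.46080891791281187
orange [256.1, 180.6] [269.7, 130.9] [630.2  64.7  96.6] 0.7011376361167762
purple [279.2, 147.5] [310.6, 126.6] [631.1  -9.5 122.2] 0.32473734723240866
maroon [301.1, 116.8] [353.8, 121.1] [633.6 -84.3 145.2] 0.8528732275182067
```

View pics/f1.png

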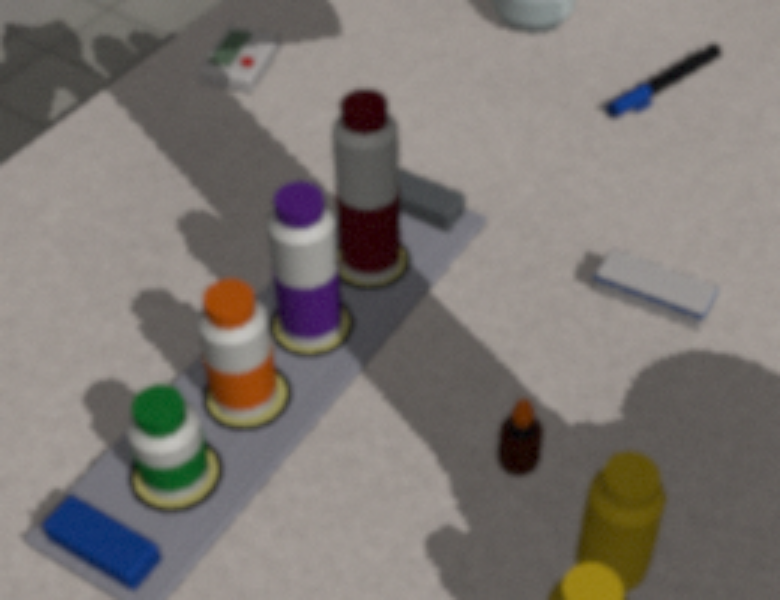

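View pics/f2.png

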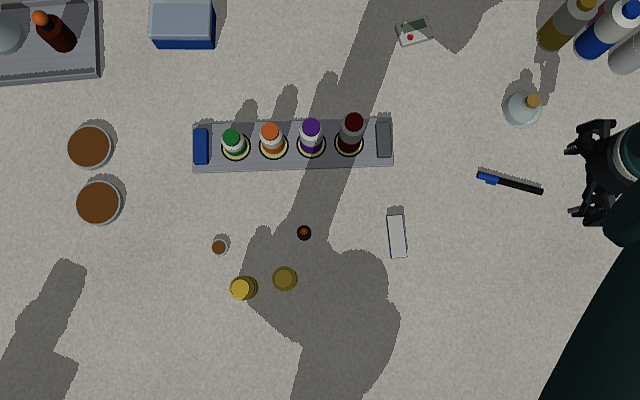

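All four bottles stand upright on their marks: green at top-view (231,137), then orange (270,131), purple (311,127) and maroon (354,121). Each is within about 2 mm of its mark's centre. The dropper is still at (304,232), and the arm is clear.

```bash
python3 -c "
from plant import arm
print(arm.job_done())"
```

```text
the job is handed in; nothing more can be done
None
```

The four bottles stand upright and released on their marks, shortest (green) by the blue block to tallest (maroon) by the grey, each within about 2 mm of centre; the dropper was not moved, and the job was handed in at about 27 s.

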